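# Weed the wrong profile block out of the lidded sanding-block case

### The job

Open the case of profile sanding blocks, compare the blocks with the layout tags in front of their bays, and lay the one block that does not match its tag in the red tray. The blocks sit flush in tip-up bays: push one end of a block down and the other end comes up, but which end gives way is not marked and must be felt. Leave the lid standing open, the other two blocks lying flat in their bays, and the other things on the bench alone.

Things in the scene. Friction and masses are not known exactly. Their poses are not given: they have to be found in the camera images.
- case: plywood case fixed to the bench, 196 (x) x 136 (y) x 70 mm high without lid. Origin: centre of its underside; x from the front edge (robot side) to the hinge edge, z up. Three open bays side by side, centre lines at y = -42, 0, +42 mm; each is 36 mm wide and 152 mm long, its middle at x = +12 mm. The 6 mm dividers end 66 mm above the bench. A front ledge carries the layout tags
- lid (a joint): hinge of the case's lid, rad: 0 closed, growing as it opens, stop at 2.1 (120 degrees, leaning back). A stiff hinge: the lid stays where it is left; about 4 N at the pull bar moves it. The lid is 10 mm thick and reaches 202 mm from the hinge to its front edge.
- case_hinge (a point): the hinge line of the lid, its middle: 98 mm behind the case's origin (case +x) and 70 mm above the bench; the line runs along case y
- lid_handle (a point): middle of the steel pull bar on the lid: round, 10 mm thick, 80 mm of it free, along case y, its axis 41 mm off the lid's outer face and 150 mm in front of the hinge (52 mm above the hinge line when closed)
- tag_vee: layout tag of dark wood, 28 x 21 x 3 mm, on the case's front ledge (underside 60 mm above the bench) in front of one bay: the end outline of a block with a V groove in its top. The groove side points to the hinge (+x). It says a V-grooved block belongs in the bay behind it. Which tag is before which bay varies.
- tag_channel: layout tag, same size: the outline of a block with a square channel in its top; the bay behind it is for a channel block
- tag_flat: layout tag, same size: a plain rectangle; the bay behind it is for a flat-topped block (that block is missing from the set)
- bay_vee (a point): middle of the bay behind the V tag, 89 mm from the tag along case x, at floor height (34 mm above the bench). All bays: the floor is level under one half of the block and falls away at 25 degrees under the other, from a crest about 2 mm past the middle. In some bays the far half falls away, in others the near half; the block hides which
- bay_channel (a point): middle of the bay behind the channel tag. All bays: a block pressed 30 to 55 mm from its middle on the falling side gives with little force (2 to 5 N); it turns about the crest, so its end swings down and outward: follow it outward by about 0.7 mm per mm. Once tipped about 12 degrees it falls on by itself and stays tipped by 25. On the level side it does not give
- bay_flat (a point): middle of the bay behind the plain tag. All bays: the raised end of a tipped block stands about 25 mm above the dividers and flat neighbours and can be pinched there across its 30 mm width, best with the fingers square to its tilted top. Pressing the raised end down lays the block flat again
- vee_block_1: cork profile sanding block, 130 (x) x 30 (y) x 32 mm (z), 0.14 to 0.26 kg, a V groove 24 mm wide and 12 mm deep along its whole top. Origin: centre of its underside; x along its length (case x), z up. Lying flat in its bay its top is 66 mm above the bench, flush with the dividers
- vee_block_2: a second block just like vee_block_1
- channel_block: block of the same size and cork, with a square channel 15 mm wide and 10 mm deep along its top instead of the V
- tray: red plastic parts tray, fixed, 318 (x) x 222 (y) x 48 mm high. Origin: centre of its underside; inner floor 3 mm up, 288 x 192 mm; a divider 2 mm thick and 29 mm high runs along x at y = -30 mm, so the wider compartment is y = -29 to +96 mm
- tape_roll: bystander: roll of masking tape lying flat, 104 mm across, 24 mm high; origin: centre of its underside
- green_block: bystander: hone block 36 x 82 x 20 mm; origin: centre of its underside
- screwdriver: bystander: screwdriver lying flat, 213 mm long along y, 28 mm high; origin: centre of its underside

How it is judged:
At the end, for the whole second after the job is handed in: The lid stands open (more than 1.4 rad); the channel block and one V block lie flat (within 0.12 rad) in the bays of their own tags (within 15 mm of the bay's middle), and the V block that was in the plain tag's bay lies at rest in the red tray, its length level within about 12 degrees (value of joint lid above 1.4 rad and horizontal distance between channel_block and bay_channel below 0.015 m and angle between channel_block's own z axis and vertical below 0.12 rad and z of channel_block in the frame of case below 0.04 m and ((horizontal distance between vee_block_1 and bay_vee below 0.015 m and angle between vee_block_1's own z axis and vertical below 0.12 rad and z of vee_block_1 in the frame of case below 0.04 m and x of vee_block_2 in the frame of tray between -0.14 and 0.14 m and y of vee_block_2 in the frame of tray between -0.095 and 0.095 m and height (world z) of vee_block_2 below 0.055 m and angle between vee_block_2's own x axis and vertical between 1.35 and 1.79 rad and linear speed of vee_block_2 below 0.02 m/s) or (horizontal distance between vee_block_2 and bay_vee below 0.015 m and angle between vee_block_2's own z axis and vertical below 0.12 rad and z of vee_block_2 in the frame of case below 0.04 m and x of vee_block_1 in the frame of tray between -0.14 and 0.14 m and y of vee_block_1 in the frame of tray between -0.095 and 0.095 m and height (world z) of vee_block_1 below 0.055 m and angle between vee_block_1's own x axis and vertical between 1.35 and 1.79 rad and linear speed of vee_block_1 below 0.02 m/s))); the robot touches nothing.
It fails at once if a bystander (tape roll, green block, screwdriver) is moved by more than 30 mm (distance of any of tape_roll, green_block, screwdriver from where it was at the start of the episode above 0.03 m).
It also fails if it takes over 67 s, if anything falls off the work surface, if the arm or the gripper's body presses on something with over 40 N, if the wrist force passes 120 N, or if a joint passes its speed limit or range.

### The arm

A 6-joint arm with a two-finger parallel gripper is mounted at the origin on the work surface; the furniture and walls round the work are solid. World frame = base frame: x ahead of the robot, y to its left, z up, the work surface at z = 0. Lengths are in m, angles in rad, forces in N, time in s.
With the tool pointing down it reaches from about 0.275 to 0.725 m from the base axis. Payload 5.6 kg.
Tool frame: the origin (TCP) lies midway between the tips of the shut fingers; the grasp point (between the pads) lies 19 mm behind it; x points along the fingers, z is the direction in which the jaws open and shut, and the axes are right-handed (so a half turn about x gives the same grasp; the last joint's range is limited). The gripper opens to 85 mm and grips with 20 to 120 N. Pads are 22 mm wide; open, the fingers measure 114 mm over their backs; the gripper's body (76 mm by 85 mm) begins 54 mm behind the grasp point. The pads swing forward as they close: fully open they stand 13 mm farther back than shut.
Start: joints at [-0.817, 0.255, 0.108, 0, -1.424, -0.285], TCP at [0.249, -0.491, 0.231] pointing down, gripper open.
Joint ranges: [-2.95, 2.95], [-1.21, 1.97], [-1.09, 1.5], [-2.87, 1.71], [-2.94, -0.07], [-3.05, 3.05]. Speed limits (rad/s): [2.57, 2.57, 3.14, 3.14, 3.14, 3.14].

### API

Orientations are given as a unit quaternion [w, x, y, z].
In Python, from rig import sensors, cams, order gives the robot as it stands. The module is installed in compiled form; this text tells all that it offers.
- The arm moves only by the shell command python3 -m jog 'ROWS'. ROWS is JSON, a list that holds one entry, the list of rows, each a list of 5 numbers: the shift along the tool's x, y, z in cm, then the turn about the tool's x in degrees, then the opening, from 0 (shut) to 1 (fully open). In form: [[[x, y, z, spin, grip], ...]]. A call has 1 to 10 rows; each row shifts and turns the commanded pose from where the row before left it, along the tool's axes as they then stand; what a row does not reach is not made up. A row lasts 1/12 s, in which the tool goes at most 41.7 mm and 7.16 degrees, less where a joint would pass 70% of its speed; a pose out of reach is approached as far as the arm can. A call is refused whole if a number of a shift passes 4.17 or a number of a turn 7.16, either way. A call with a gripper value outside its range is refused whole. The fingers move at their own pace and stop on an object; the grip force is fixed at half the most. Time passes only in rows, so rows that do not move let the fingers close. It gives the time, the measured TCP pose, the force and the opening at its end, in the units of the state.
- sensors.get_state(): the state, without advancing time (a new reading comes with each control period).
- cams.read_camera(name): name is "scene" or "top" or "wrist"; returns a dict with "pixels" (480x640x3 uint8, red, green, blue), "z_map" (480x640 float32, m along the optical axis (not along the pixel's ray), 0 where there is no reading), "vertical_fov" (degrees; the focal length in pixels is half the picture's height over the tangent of half this angle, whatever the lens; pixels are square), "cx", "cy" (the principal point, pixels), "camera_from_world" (4x4, takes a point from world to camera coordinates). Camera axes: x right, y up, looking along -z (the intrinsics and any distortion apply to the point x, -y, -z); pixel columns grow to the right and rows downward; lengths in m; the calibration is good to about 2 mm. A picture is of the moment at which its call begins.
- order.sign_off(): hands the job in, once; it reports no verdict.
The state is a dict: "t": time; "joint_positions": joint angles; "dq": joint speeds; "joint_efforts": joint torques, N m; "tool_pos": TCP position; "orientation": TCP orientation; "contact_force": force on the tool from outside, world axes, zero at the start; "moment": the same for the moment, N m; "grip_width": finger opening in m.
Only numpy, scipy, OpenCV 4.12 (cv2) and the standard library are available. Lean on these libraries where they do the work, as an engineer would, in place of code of your own. Each camera call takes 0.05 s, during which the arm holds its last target.

## Working session

There is one attempt and no reset: what is moved stays moved. The work goes in short steps, Python scripts to look and compute and a shell command to move; the robot and the scene stay as the last step left them, time stands still between calls to the robot, and variables do not carry over. Pictures are saved under pics/ and viewed, and the job is handed in when it is done.

```bash
mkdir -p pics; ls; cat > h.py <<'E'
import numpy as np, cv2
from rig import sensors, cams, order
def shot(name,fn=None):
    c=cams.read_camera(name)
    if fn: cv2.imwrite('pics/'+fn,c['pixels'][:,:,::-1])
    return c
def pts(c):
    h,w=c['z_map'].shape; f=h/2/np.tan(np.radians(c['vertical_fov'])/2)
    u,v=np.meshgrid(np.arange(w),np.arange(h)); z=c['z_map']
    P=np.stack([(u-c['cx'])/f*z,-(v-c['cy'])/f*z,-z,np.ones_like(z)],-1)
    return (P@np.linalg.inv(c['camera_from_world']).T)[...,:3]
E
python3 - <<'E'
from h import *
for n in ['scene','top','wrist']:
    c=shot(n,n+'0.png'); np.savez('pics/'+n+'0.npz',**c)
    print(n,c['vertical_fov'],c['cx'],c['cy'],np.round(np.linalg.inv(c['camera_from_world']),3).tolist(),c.keys())
s=sensors.get_state();print(s)
E
```

```text
pics
scene 45.138103604424195 315.1875880058644 235.26619737170566 [[-0.885, 0.234, -0.403, 0.021], [-0.466, -0.44, 0.768, 1.026], [0.002, 0.867, 0.498, 0.709], [0.0, 0.0, 0.0, 1.0]] dict_keys(['pixels', 'z_map', 'vertical_fov', 'cx', 'cy', 'camera_from_world'])
top 50.42488314155946 311.0719526879402 238.66550888538805 [[0.012, 0.992, -0.129, 0.375], [-1.0, 0.011, -0.007, 0.049], [-0.006, 0.129, 0.992, 1.019], [0.0, 0.0, 0.0, 1.0]] dict_keys(['pixels', 'z_map', 'vertical_fov', 'cx', 'cy', 'camera_from_world'])
wrist 58.1838472770185 316.224964978218 245.8692119454305 [[-0.451, -0.847, -0.281, 0.174], [0.892, -0.428, -0.144, -0.527], [0.002, -0.316, 0.949, 0.373], [0.0, 0.0, 0.0, 1.0]] dict_keys(['pixels', 'z_map', 'vertical_fov', 'cx', 'cy', 'camera_from_world'])
{'t': 0.15, 'joint_positions': array([-8.17402432e-01,  2.55633520e-01,  1.07312541e-01, -2.73930734e-04,
       -1.42388356e+00, -2.84611376e-01]), 'dq': array([ 0.00057858, -0.0016    ,  0.00393444,  0.00109937, -0.00243156,
       -0.00072942]), 'joint_efforts': array([-9.63684215e-04, -3.86941159e+01,  2.38080579e+01,  5.36668360e+00,
       -4.59643968e-03,  9.63235806e-06]), 'tool_pos': array([ 0.24836087, -0.49033807,  0.23060819]), 'orientation': array([ 0.37043801, -0.60199071,  0.36999104,  0.6029009 ]), 'contact_force': array([-0.18638565,  0.59404256, -0.47881725]), 'moment': array([-0.00625254,  0.00977309,  0.02191425]), 'grip_width': 0.08530120256602232}
```

View pics/scene0.png

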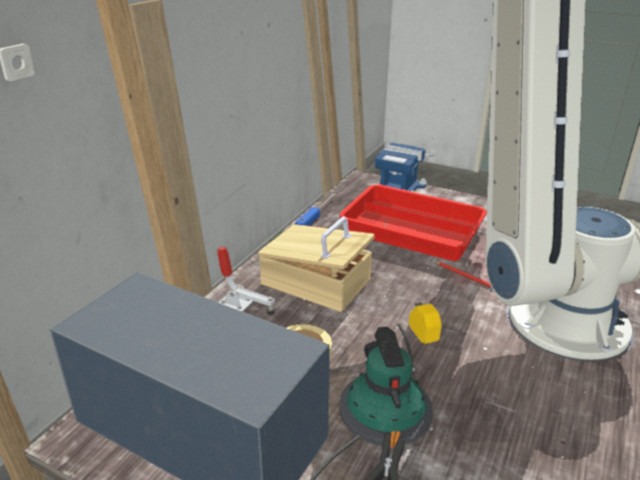

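View pics/top0.png

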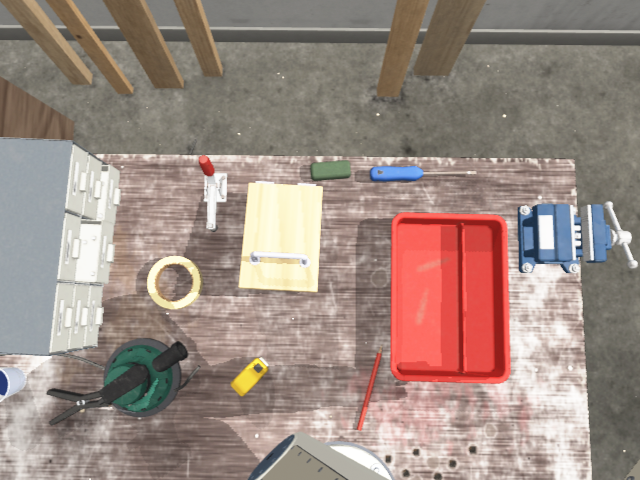

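View pics/wrist0.png

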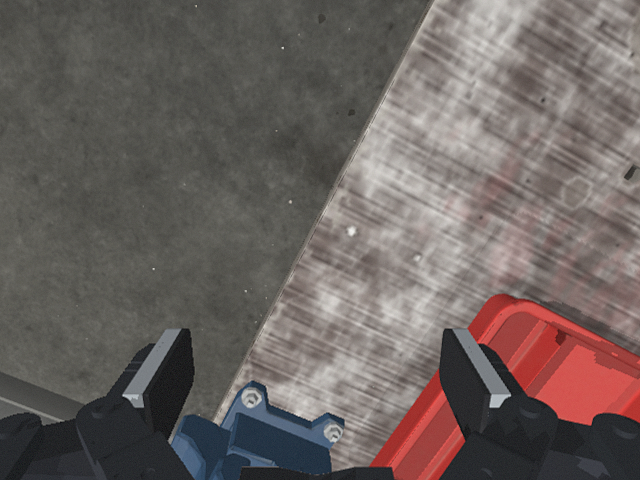

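```bash
python3 - <<'E'
from h import *
for n in ['top','scene']:
    c=dict(np.load(f'pics/{n}0.npz')); P=pts(c); im=c['pixels']
    hsv=cv2.cvtColor(im,cv2.COLOR_RGB2HSV)
    if n=='top':
        sl=(slice(170,310),slice(225,340))
    else: sl=(slice(205,320),slice(250,385))
    m=np.zeros(im.shape[:2],bool); m[sl]=True
    wood=m&(hsv[...,0]>14)&(hsv[...,0]<32)&(hsv[...,1]>60)&(c['z_map']>0)
    Q=P[wood]; print(n,wood.sum(),[np.percentile(Q[:,i],[0,1,5,50,95,99,100]).round(3).tolist() for i in range(3)])
    up=wood&(P[...,2]>0.065)
    cs,_=cv2.findContours(up.astype(np.uint8),0,2); k=max(cs,key=cv2.contourArea)
    r=cv2.minAreaRect(k); b=cv2.boxPoints(r); print('box px',b.round(1).tolist(), 'angle',r[2])
    U=P[up]; A=np.c_[U[:,:2],np.ones(len(U))]; 
    print('plane',np.linalg.lstsq(A,U[:,2],rcond=None)[0])
    gray=m&(hsv[...,1]<45)&(P[...,2]>0.09)
    G=P[gray]; print('handle',gray.sum(),[np.percentile(G[:,i],[1,5,50,95,99]).round(3).tolist() for i in range(3)])
    red=(hsv[...,1]>170)&((hsv[...,0]<8)|(hsv[...,0]>172))&(c['z_map']>0)
    cs,_=cv2.findContours(red.astype(np.uint8),0,2); k=max(cs,key=cv2.contourArea)
    mm=np.zeros(im.shape[:2],np.uint8); cv2.drawContours(mm,[k],-1,1,-1); R=P[(mm>0)&(P[...,2]>0.04)]
    print('tray',cv2.minAreaRect(R[:,:2].astype(np.float32)))
    for nm,s in [('tape',(slice(250,315),slice(140,205))),('green',(slice(155,185),slice(305,355))),('screw',(slice(160,185),slice(365,480)))]:
        if n=='top':
            M=np.zeros(im.shape[:2],bool);M[s]=True; M&=(P[...,2]>0.009)
            q=P[M]; print(nm,len(q),q.min(0).round(3),q.max(0).round(3))
    if n=='top':
        # lid corners 3D
        for x,y in b: 
            cc=np.array([270,240]);p=(np.array([x,y])*0.94+0.06*b.mean(0)).astype(int); print(p,P[p[1],p[0]].round(4))
E
python3 -c "
import cv2
a=cv2.imread('pics/top0.png')[165:305,215:350];cv2.imwrite('pics/t0z.png',cv2.resize(a,None,fx=4,fy=4,interpolation=2))
a=cv2.imread('pics/scene0.png')[205:315,245:385];cv2.imwrite('pics/s0z.png',cv2.resize(a,None,fx=5,fy=5,interpolation=2))"
```

```text
top 656 [[0.398, 0.399, 0.401, 0.451, 0.585, 0.618, 0.623], [0.035, 0.036, 0.044, 0.112, 0.195, 0.199, 0.201], [-0.003, -0.003, -0.002, 0.105, 0.113, 0.114, 0.116]]
box px [[260.0, 258.0], [298.0, 258.0], [298.0, 263.0], [260.0, 263.0]] angle 90.0
plane [-0.1518504   0.00410901  0.17250011]
handle 4088 [[0.375, 0.409, 0.48, 0.54, 0.552], [0.043, 0.048, 0.116, 0.174, 0.178], [0.09, 0.091, 0.101, 0.149, 1.019]]
tray ((0.3931359052658081, -0.13139410316944122), (0.36000484228134155, 0.3087005019187927), 89.05506896972656)
tape 1325 [0.366 0.049 0.009] [0.467 0.374 1.019]
green 705 [ 0.375 -0.021  0.009] [0.667 0.069 1.019]
screw 886 [ 0.375 -0.276  0.009] [0.655 0.049 1.019]
[261 258] [0.4578 0.1456 0.1023]
[296 258] [0.4542 0.0807 0.1504]
[296 262] [0.4509 0.0822 0.1067]
[261 262] [0.4503 0.1452 0.1053]
scene 6916 [[0.396, 0.399, 0.401, 0.476, 0.588, 0.602, 0.679], [-0.125, 0.041, 0.057, 0.162, 0.182, 0.184, 0.188], [-0.004, 0.001, 0.007, 0.067, 0.11, 0.113, 0.147]]
box px [[256.20001220703125, 274.3999938964844], [263.0, 220.1999969482422], [373.5, 234.10000610351562], [366.70001220703125, 288.20001220703125]] angle 7.125016689300537
plane [-0.09873099 -0.06577199  0.14908979]
handle 424 [[0.021, 0.021, 0.453, 0.462, 0.506], [0.054, 0.068, 0.144, 1.026, 1.026], [0.095, 0.106, 0.144, 0.709, 0.709]]
tray ((0.3012000620365143, 0.3578552305698395), (0.33568960428237915, 1.410317301750183), 9.34858512878418)
```

View pics/t0z.png

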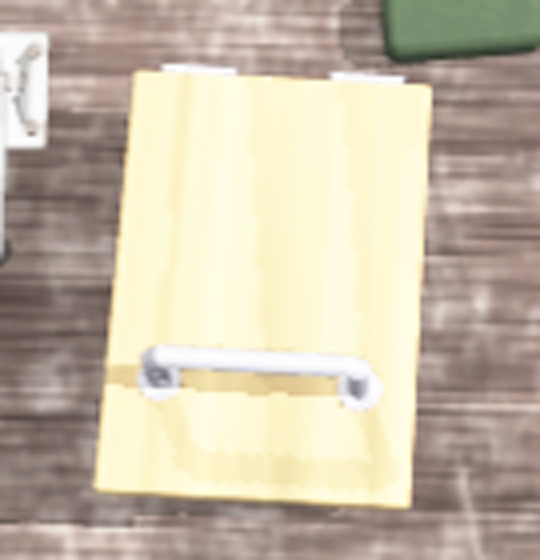

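View pics/s0z.png

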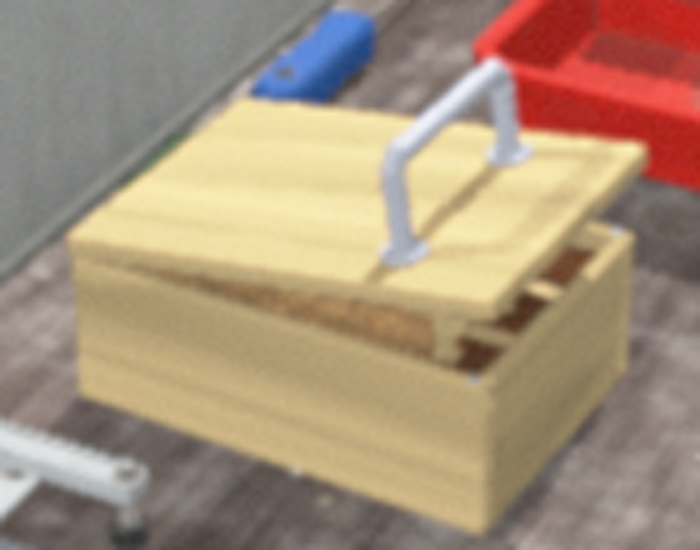

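```bash
python3 - <<'E'
from h import *
c=dict(np.load('pics/top0.npz')); P=pts(c)
ok=(c['z_map']>0)
u,v=np.meshgrid(np.arange(640),np.arange(480))
m=ok&(u>230)&(u<335)&(v>178)&(v<300)&(P[...,2]>0.06)&(P[...,2]<0.125)
k=(m*1).astype(np.uint8); cs,_=cv2.findContours(k,0,2); cc=max(cs,key=cv2.contourArea)
ap=cv2.approxPolyDP(cc,6,True)[:,0]; print(ap.tolist())
for x,y in ap: 
    b=ap.mean(0); q=(b+(np.array([x,y])-b)*.97).round().astype(int); print(P[q[1],q[0]].round(4))
L=m&(v<245); U=P[L]; A=np.c_[U[:,:2],np.ones(len(U))]; s=np.linalg.lstsq(A,U[:,2],rcond=None)[0]; print('plane',s)
h=ok&(u>230)&(u<335)&(v>235)&(v<275)&(P[...,2]>0.135)
H=P[h]; print(len(H),H.mean(0),H.min(0),H.max(0)); r=cv2.fitLine(H[:,:2].astype(np.float32),2,0,.01,.01);print(r.ravel())
red=ok&(u>385)&(u<515)&(v>205)&(v<390)&(P[...,2]>0.044)&(P[...,2]<0.06)
print('tray',cv2.minAreaRect(P[red][:,:2].astype(np.float32)))
for nm,(a,b,cc,d) in dict(tape=(140,205,250,315),green=(305,355,155,185),screw=(365,480,162,187)).items():
    M=ok&(u>a)&(u<b)&(v>cc)&(v<d)&(P[...,2]>0.009); q=P[M]; print(nm,len(q),q.min(0).round(3),q.max(0).round(3))
E
```

```text
[[250, 182], [239, 286], [316, 292], [322, 186]]
[0.5989 0.17   0.0828]
[0.4084 0.1806 0.1126]
[0.4013 0.0475 0.1092]
[0.5934 0.0383 0.0795]
plane [-0.16751927  0.00622437  0.1803702 ]
335 [0.45927957 0.110464   0.14890702] [0.45188449 0.06201234 0.1362258 ] [0.46591107 0.16068054 0.15445054]
[0.04368853 0.9990452  0.45927957 0.11046401]
tray ((0.3959435820579529, -0.20795996487140656), (0.2241601049900055, 0.31815382838249207), 89.1384048461914)
tape 1305 [0.366 0.271 0.009] [0.467 0.374 0.031]
green 698 [ 0.602 -0.021  0.009] [0.667 0.067 0.077]
screw 872 [ 0.625 -0.276  0.009] [ 0.655 -0.061  0.032]
```

```bash
cat >> h.py <<'E'
from scipy.spatial.transform import Rotation as R
YAW=-0.0437; EX=np.array([np.cos(YAW),np.sin(YAW),0]); EY=np.array([-np.sin(YAW),np.cos(YAW),0])
CASE=np.array([0.500,0.1086,0])
def cw(x,y,z): return CASE+EX*x+EY*y+np.array([0,0,z])
def rot(s): q=s['orientation']; return R.from_quat([q[1],q[2],q[3],q[0]]).as_matrix()
def go(target,zdir=None,s=None):
    s=s or sensors.get_state(); M=rot(s); d=np.array(target)-s['tool_pos']
    print('tool shift cm',(M.T@d*100).round(2),'dist mm',round(1000*np.linalg.norm(d)))
    if zdir is not None:
        z=M.T@np.array(zdir); a=np.degrees(np.arctan2(-z[1],z[2])); print('spin deg for z->dir',a.round(2),'or',((a+360)%360-180).round(2))
        # after spin: shift in new frame
        for b in (a,(a+360)%360-180):
            M2=M@R.from_euler('x',b,degrees=True).as_matrix(); print('  after spin',b.round(1),'shift',(M2.T@d*100).round(2))
def st():
    s=sensors.get_state(); print('t',s['t'],'tcp',s['tool_pos'].round(4),'F',s['contact_force'].round(1),'w',round(s['grip_width'],4)); d=s['tool_pos']-CASE; print('case xy',round(d@EX*1000,1),round(d@EY*1000,1),'z',round(s['tool_pos'][2]*1000,1),'q',s['joint_positions'].round(2)); return s
E
python3 - <<'E'
from h import *
s=st(); print(rot(s).round(3))
# bar 12 mm behind TCP; hover 60 above
th=0.166
bar=cw(0.098-(.150*np.cos(th)-.052*np.sin(th)),0,.07+.15*np.sin(th)+.052*np.cos(th)); print(bar)
go(bar+[0,0,.07],EX)
E
```

```text
t 0.15 tcp [ 0.2484 -0.4903  0.2306] F [-0.2  0.6 -0.5] w 0.0853
case xy -225.2 -609.4 z 230.6 q [-0.82  0.26  0.11 -0.   -1.42 -0.28]
[[-0.001 -0.892 -0.452]
 [ 0.001 -0.452  0.892]
 [-1.     0.     0.001]]
[0.45869384 0.11040623 0.14607099]
tool shift cm [  1.51 -45.9   44.09] dist mm 637
spin deg for z->dir 119.36 or -60.64
  after spin 119.4 shift [ 1.51 60.93 18.39]
  after spin -60.6 shift [  1.51 -60.93 -18.39]
```

```bash
python3 -m jog '[[[0,-2.3,2.2,0,1],[0,-2.3,2.2,0,1],[0,-2.3,2.2,0,1],[0,-2.3,2.2,0,1],[0,-2.3,2.2,0,1],[0,-2.3,2.2,0,1],[0,-2.3,2.2,0,1],[0,-2.3,2.2,0,1],[0,-2.3,2.2,0,1],[0,-2.3,2.2,0,1]]]'
python3 -m jog '[[[0,-2.3,2.2,0,1],[0,-2.3,2.2,0,1],[0,-2.3,2.2,0,1],[0,-2.3,2.2,0,1],[0,-2.3,2.2,0,1],[0,0,0,-6.1,1],[0,0,0,-6.1,1],[0,0,0,-6.1,1],[0,0,0,-6.1,1],[0,0,0,-6.1,1]]]'
python3 -c "
from h import *
st(); go([0.4587,0.1104,0.216],EX)"
```

```text
t: 0.98
tool_pos: [0.3543, -0.1889, 0.2312]
orientation: [0.37, -0.602, 0.37, 0.602]
contact_force: [1.6, -0.5, 0.4]
grip_width: 0.0855
t: 1.82
tool_pos: [0.407, -0.0402, 0.231]
orientation: [0.197, -0.679, 0.197, 0.679]
contact_force: [0.3, -0.3, -0.3]
grip_width: 0.0857
t 1.8167 tcp [ 0.407  -0.0402  0.231 ] F [ 0.3 -0.3 -0.3] w 0.0857
case xy -86.4 -152.7 z 231.0 q [ 0.29 -0.03 -0.22 -0.   -1.38 -0.85]
tool shift cm [  1.5  -15.49   3.68] dist mm 160
spin deg for z->dir 150.19 or -29.81
  after spin 150.2 shift [ 1.5  15.27  4.51]
  after spin -29.8 shift [  1.5  -15.27  -4.51]
```

```bash
python3 -m jog '[[[0,0,0,-6,1],[0,0,0,-6,1],[0,0,0,-6,1],[0,0,0,-6,1],[0,0,0,-5.8,1],[0,-3.8,-1.13,0,1],[0,-3.8,-1.13,0,1],[0,-3.8,-1.13,0,1],[0,-3.8,-1.13,0,1],[0,0,0,0,1]]]'
python3 -c "
from h import *
shot('wrist','w1.png'); shot('scene','s1.png')
st(); go([0.4587,0.1104,0.216],EX)"
```

```text
t: 2.65
tool_pos: [0.4611, 0.114, 0.23]
orientation: [0.016, -0.706, 0.016, 0.707]
contact_force: [-0.2, -0.6, 0.2]
grip_width: 0.0852
t 2.75 tcp [0.4598 0.1103 0.2304] F [ 0.3  0.5 -0.3] w 0.0856
case xy -40.3 -0.1 z 230.4 q [ 0.57  0.1  -0.08 -0.   -1.39 -0.62]
tool shift cm [ 1.44 -0.01  0.1 ] dist mm 14
spin deg for z->dir 179.79 or -0.21
  after spin 179.8 shift [ 1.44  0.01 -0.1 ]
  after spin -0.2 shift [ 1.44 -0.01  0.1 ]
```

View pics/w1.png

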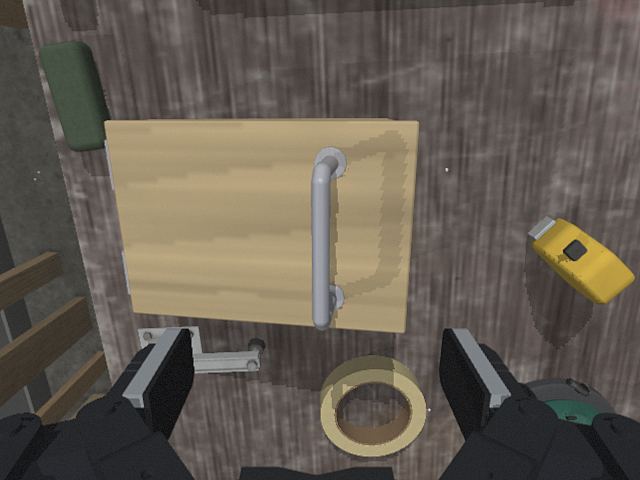

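View pics/s1.png

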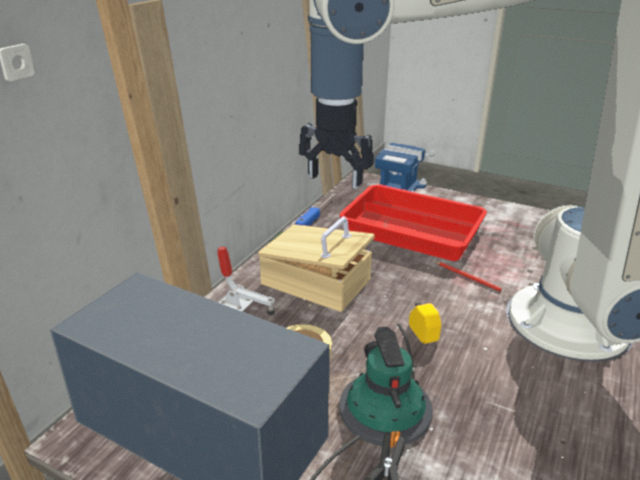

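```bash
python3 -m jog '[[[3.2,0,0.05,0,0.7],[3.2,0,0.05,0,0.6],[3.2,0,0,0,0.5],[0,0,0,0,0.4],[0,0,0,0,0],[0,0,0,0,0],[0,0,0,0,0],[0,0,0,0,0],[0,0,0,0,0],[0,0,0,0,0]]]'
python3 -c "
from h import *
shot('wrist','w2.png')
st()"
```

```text
t: 3.58
tool_pos: [0.4586, 0.109, 0.1373]
orientation: [-0.018, 0.707, -0.017, -0.707]
contact_force: [-5.2, -0.8, 3.3]
grip_width: 0.0071
t 3.6333 tcp [0.4586 0.109  0.1372] F [-5.6 -1.   2.6] w 0.0073
case xy -41.4 -1.4 z 137.2 q [ 0.57  0.15 -0.27 -0.   -1.15 -0.62]
```

View pics/w2.png

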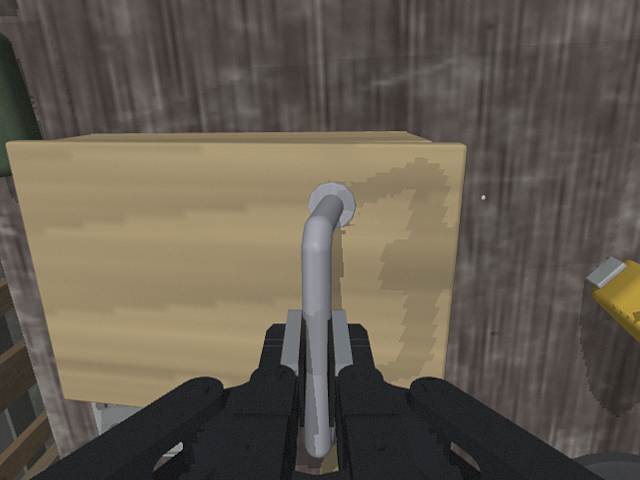

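```bash
python3 -c "
import numpy as np
t=np.linspace(.166,1.52,31)
f=15*np.cos(t)-5.2*np.sin(t);h=15*np.sin(t)+5.2*np.cos(t)
print(np.c_[-np.diff(h),np.diff(f)].round(2).tolist())"
```

```text
[[-0.62, -0.36], [-0.6, -0.39], [-0.59, -0.41], [-0.57, -0.44], [-0.55, -0.46], [-0.53, -0.49], [-0.5, -0.51], [-0.48, -0.53], [-0.45, -0.55], [-0.43, -0.57], [-0.4, -0.59], [-0.38, -0.61], [-0.35, -0.63], [-0.32, -0.64], [-0.29, -0.66], [-0.26, -0.67], [-0.23, -0.68], [-0.2, -0.69], [-0.17, -0.7], [-0.14, -0.7], [-0.1, -0.71], [-0.07, -0.71], [-0.04, -0.72], [-0.01, -0.72], [0.02, -0.72], [0.06, -0.71], [0.09, -0.71], [0.12, -0.71], [0.15, -0.7], [0.18, -0.69]]
```

```bash
python3 -m jog '[[[-0.62,0,-0.36,0,0],[-0.60,0,-0.39,0,0],[-0.59,0,-0.41,0,0],[-0.57,0,-0.44,0,0],[-0.55,0,-0.46,0,0],[-0.53,0,-0.49,0,0],[-0.5,0,-0.51,0,0],[-0.48,0,-0.53,0,0],[-0.45,0,-0.55,0,0],[-0.43,0,-0.57,0,0]]]'
python3 -c "
from h import *
shot('scene','s3.png')
st()"
```

```text
t: 4.47
tool_pos: [0.5038, 0.1071, 0.1911]
orientation: [0.018, -0.706, 0.017, 0.708]
contact_force: [-15.6, 3.8, 9.9]
grip_width: 0.0075
t 4.5167 tcp [0.5051 0.107  0.192 ] F [-15.7   1.9  14.4] w 0.0074
case xy 5.1 -1.4 z 192.0 q [ 0.51  0.21 -0.06 -0.   -1.31 -0.56]
```

View pics/s3.png

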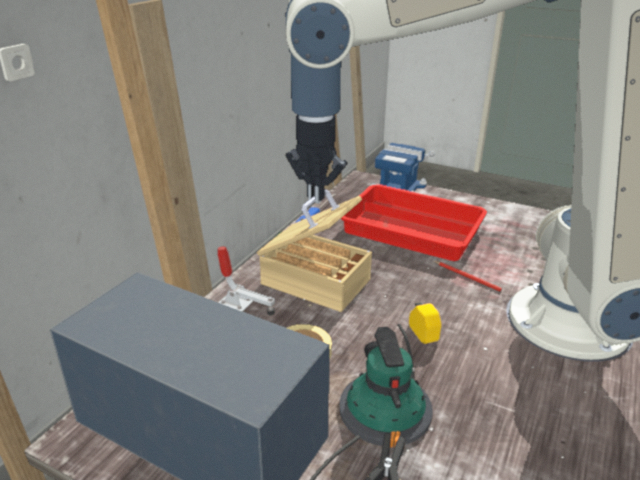

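```bash
python3 -m jog '[[[-0.5,0,-0.54,0,0],[-0.48,0,-0.56,0,0],[-0.42,0,-0.6,0,0],[-0.35,0,-0.64,0,0],[-0.3,0,-0.66,0,0],[-0.26,0,-0.67,0,0],[-0.23,0,-0.68,0,0],[-0.2,0,-0.69,0,0],[-0.17,0,-0.7,0,0],[-0.14,0,-0.7,0,0]]]'
python3 -c "
from h import *
st()"
```

```text
t: 5.35
tool_pos: [0.5711, 0.1042, 0.2222]
orientation: [-0.018, 0.708, -0.017, -0.706]
contact_force: [-6.7, 3.9, 7.6]
grip_width: 0.0073
t 5.35 tcp [0.5711 0.1042 0.2222] F [-6.7  3.9  7.6] w 0.0073
case xy 71.2 -1.3 z 222.2 q [ 0.45  0.32  0.17 -0.   -1.42 -0.5 ]
```

```bash
python3 -m jog '[[[-0.1,0,-0.71,0,0],[-0.07,0,-0.71,0,0],[-0.04,0,-0.72,0,0],[-0.01,0,-0.72,0,0],[0.02,0,-0.72,0,0],[0.06,0,-0.71,0,0],[0.09,0,-0.71,0,0],[0.12,0,-0.71,0,0],[0.15,0,-0.7,0,0],[0.18,0,-0.69,0,0]]]'
python3 -c "
from h import *
shot('scene','s4.png')
shot('wrist','w4.png')
st()"
```

```text
t: 6.18
tool_pos: [0.643, 0.1012, 0.2173]
orientation: [-0.018, 0.709, -0.016, -0.705]
contact_force: [-2.1, 4.4, 3.8]
grip_width: 0.0072
t 6.2833 tcp [0.6442 0.1012 0.217 ] F [3.7 3.9 3.8] w 0.0073
case xy 144.4 -1.1 z 217.0 q [ 0.4   0.46  0.37  0.   -1.48 -0.44]
```

View pics/s4.png

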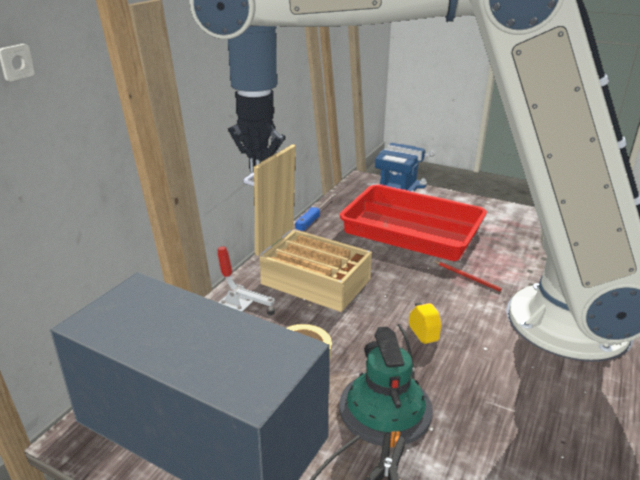

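View pics/w4.png

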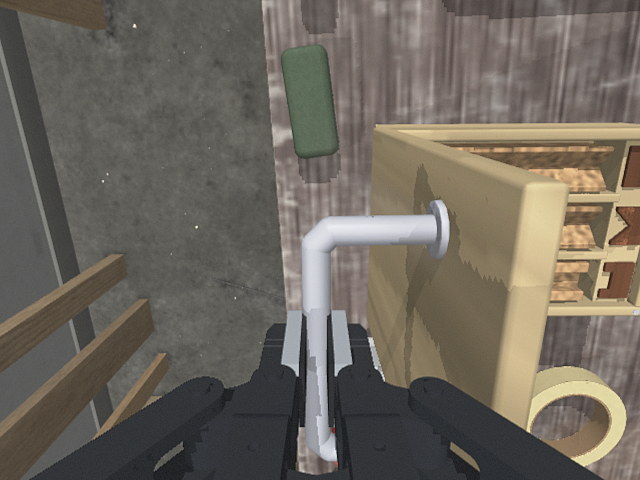

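```bash
python3 -m jog '[[[0,0,0,0,0.3],[0,0,0,0,0.3],[0,0,0,0,0.3],[-3,0,0,0,0.3],[-4,0,0,0,0.3],[-4,0,0,0,0.3],[-2,0,0,0,0],[0,0,4,0,0],[0,0,4,0,0],[0,0,4,0,0]]]'
python3 -c "
from h import *
shot('scene','s5.png')
st()"
```

```text
t: 7.12
tool_pos: [0.5205, 0.1059, 0.3436]
orientation: [0.017, -0.706, 0.018, 0.708]
contact_force: [0.4, 0.7, 2.8]
grip_width: -0.0001
t 7.1667 tcp [0.5129 0.1045 0.3447] F [-3.3 -0.3  0.3] w -0.0
case xy 13.1 -3.5 z 344.7 q [ 0.5   0.2   0.32 -0.   -1.7  -0.55]
```

View pics/s5.png

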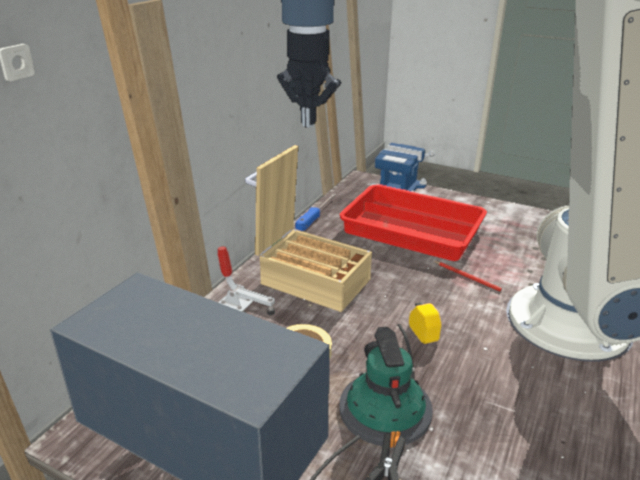

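```bash
python3 -m jog '[[[3.3,0,0,0,0],[3.3,0,0,0,0],[3.2,0,0,0,0],[3.2,0,0,0,0],[0,0,-3,0,0],[0,0,-1.5,0,0],[0,0,-1.2,0,0],[0,0,-1.2,0,0],[0,0,-1.2,0,0],[0,0,-1.2,0,0]]]'
python3 -m jog '[[[0,0,-1.2,0,0],[0,0,-1.2,0,0],[0,0,0,0,0]]]'
python3 -c "
from h import *
shot('scene','s6.png')
st()"
```

```text
t: 8.0
tool_pos: [0.6141, 0.1008, 0.2147]
orientation: [0.017, -0.706, 0.018, 0.708]
contact_force: [-1.3, -0.4, 0.7]
grip_width: -0.0
t: 8.25
tool_pos: [0.639, 0.0996, 0.2139]
orientation: [0.017, -0.706, 0.018, 0.707]
contact_force: [-0.5, 0.0, -0.7]
grip_width: -0.0004
t 8.3 tcp [0.6383 0.0998 0.214 ] F [ 0.3  0.8 -0.6] w -0.0001
case xy 138.5 -2.7 z 214.0 q [ 0.4   0.46  0.36  0.   -1.47 -0.45]
```

View pics/s6.png

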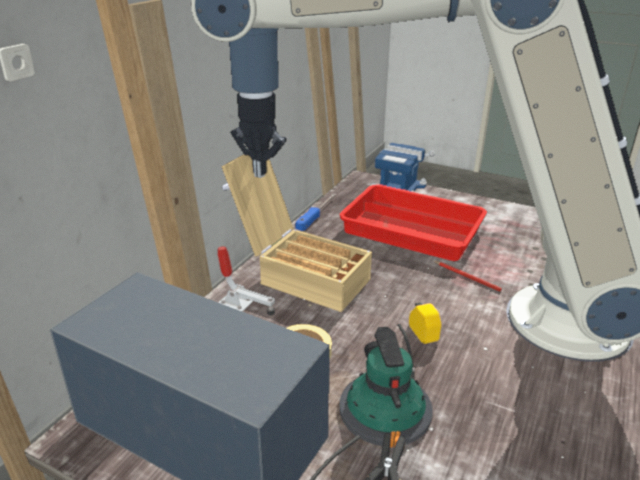

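```bash
python3 -m jog '[[[0,0,4,0,0],[0,0,4,0,0],[-3,0,4,0,0],[-4,0,2,0,0],[-2,0,0,0,0],[0,0,0,0,0]]]'
python3 -c "
from h import *
for n in ['wrist','top']:
    c=shot(n,n+'7.png'); np.savez('pics/'+n+'7.npz',**c)
a=cv2.imread('pics/top7.png')[165:305,215:350];cv2.imwrite('pics/t7z.png',cv2.resize(a,None,fx=4,fy=4,interpolation=2))
st()"
```

```text
t: 8.8
tool_pos: [0.5065, 0.1067, 0.3037]
orientation: [-0.018, 0.711, -0.016, -0.703]
contact_force: [-0.2, 0.3, 0.0]
grip_width: 0.0001
t 8.9 tcp [0.5057 0.107  0.2985] F [-0.  -0.7 -0.9] w -0.0
case xy 5.8 -1.4 z 298.5 q [ 0.51  0.18  0.18 -0.   -1.57 -0.56]
```

View pics/wrist7.png

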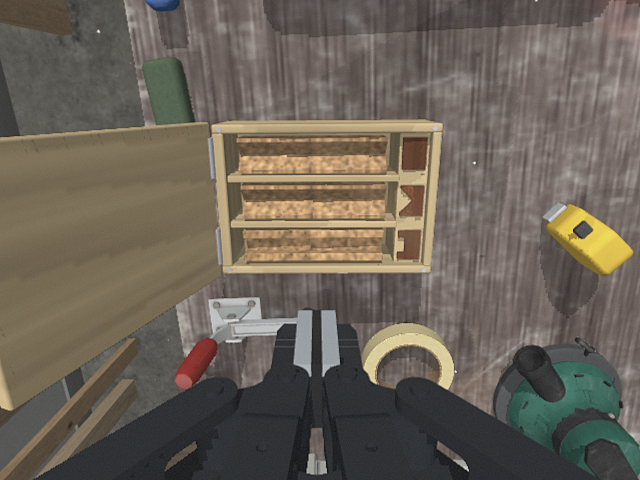

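View pics/t7z.png

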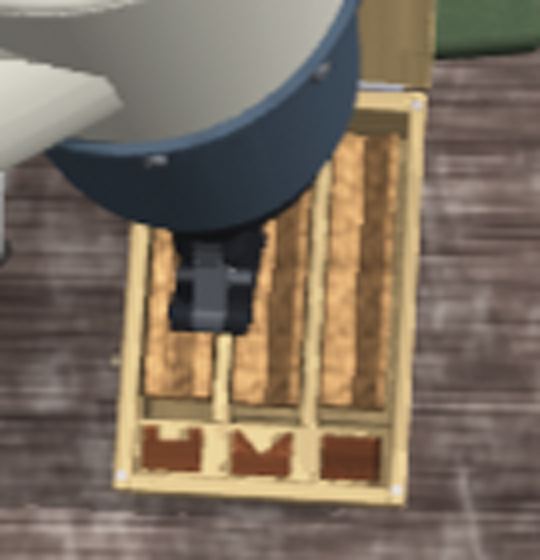

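```bash
python3 - <<'E'
from h import *
c=dict(np.load('pics/wrist7.npz')); P=pts(c)
a=c['pixels'][115:280,200:450,::-1]; cv2.imwrite('pics/w7z.png',cv2.resize(a,None,fx=3.2,fy=3.2,interpolation=2))
u,v=np.meshgrid(np.arange(640),np.arange(480)); ok=c['z_map']>0
Q=(P-CASE); cx=Q@EX; cy=Q@EY; z=P[...,2]
m=ok&(u>205)&(u<445)&(v>118)&(v<275)&(z>0.067)&(z<0.073)
print(m.sum(),cv2.minAreaRect(P[m][:,:2].astype(np.float32)), np.percentile(cx[m],[.5,99.5]),np.percentile(cy[m],[.5,99.5]))
for y0 in (-42,0,42):
    mm=ok&(abs(cy*1000-y0)<14)&(abs(cx*1000-12)<60)
    for o in range(-16,17,2):
        k=mm&(abs(cy*1000-y0-o)<1); print(o, (z[k].mean()*1000).round(1) if k.any() else None,end=' ')
    print()
    # ends extent
    k=ok&(abs(cy*1000-y0)<14)&(z>0.045)&(abs(cx*1000-12)<74); print('x ext',np.percentile(cx[k]*1000,[1,99]))
E
```

```text
7482 ((0.4998176097869873, 0.11035393178462982), (0.1369660496711731, 0.19926778972148895), 87.49058532714844) [-0.09907103  0.09809713] [-0.06524585  0.06978919]
-16 None -14 None -12 45.6 -10 62.3 -8 65.5 -6 63.7 -4 61.7 -2 59.8 0 57.7 2 55.7 4 54.6 6 56.4 8 58.2 10 60.4 12 62.2 14 64.0 16 None 
x ext [-52.80090349  74.53674507]
-16 None -14 361.9 -12 314.8 -10 329.4 -8 317.6 -6 286.9 -4 283.4 -2 272.7 0 268.4 2 273.6 4 272.7 6 312.8 8 137.4 10 80.9 12 63.4 14 64.6 16 None 
x ext [-48.58486579  66.32347146]
-16 None -14 61.7 -12 62.7 -10 65.9 -8 66.0 -6 65.7 -4 63.2 -2 56.6 0 56.4 2 56.3 4 56.4 6 56.4 8 56.4 10 61.7 12 66.1 14 66.0 16 None 
x ext [-52.95379842  74.29181651]
```

View pics/w7z.png

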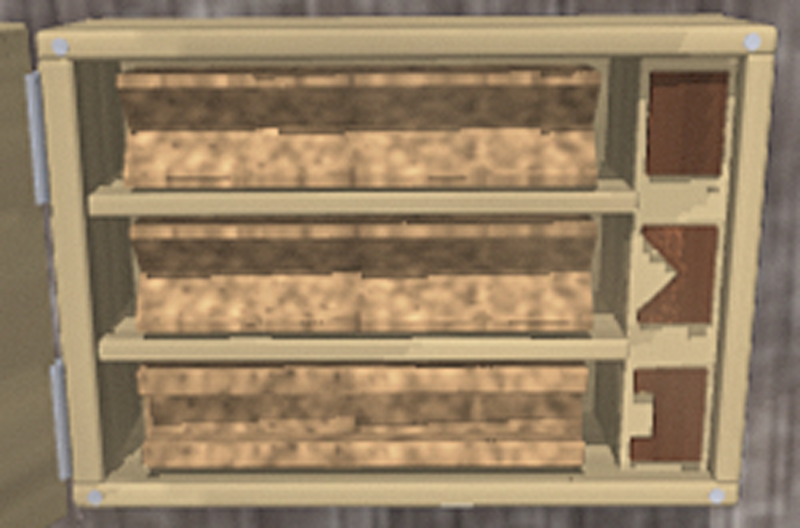

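```bash
sed -i 's/^CASE=.*/CASE=np.array([0.4998,0.1106,0])/' h.py
python3 - <<'E'
from h import *
st(); go(cw(-.033,-.042,.085),-EX)
E
```

```text
t 8.9 tcp [0.5057 0.107  0.2985] F [-0.  -0.7 -0.9] w -0.0
case xy 6.1 -3.4 z 298.5 q [ 0.51  0.18  0.18 -0.   -1.57 -0.56]
tool shift cm [21.33  3.92  3.93] dist mm 220
spin deg for z->dir -0.31 or 179.69
  after spin -0.3 shift [21.33  3.9   3.95]
  after spin 179.7 shift [21.33 -3.9  -3.95]
```

```bash
python3 -m jog '[[[3.5,1.3,1.3,0,0],[3.5,1.3,1.3,0,0],[3.5,1.3,1.3,0,0],[3.5,0,0,0,0],[3.5,0,0,0,0],[3,0,0,0,0],[0.8,0,0,0,0],[0,0,0,0,0],[0,0,0,0,0]]]'
python3 - <<'E'
from h import *
st(); go(cw(-.033,-.042,.068),-EX); c=shot('wrist','w8.png')
E
```

```text
t: 9.65
tool_pos: [0.4659, 0.0697, 0.0849]
orientation: [-0.017, 0.707, -0.018, -0.707]
contact_force: [1.0, 0.0, -0.1]
grip_width: -0.0002
t 9.65 tcp [0.4659 0.0697 0.0849] F [ 1.   0.  -0.1] w -0.0002
case xy -32.1 -42.3 z 84.9 q [ 0.48  0.2  -0.35  0.   -1.02 -0.53]
tool shift cm [ 1.69 -0.03  0.09] dist mm 17
spin deg for z->dir -0.31 or 179.69
  after spin -0.3 shift [ 1.69 -0.03  0.09]
  after spin 179.7 shift [ 1.69  0.03 -0.09]
```

View pics/w8.png

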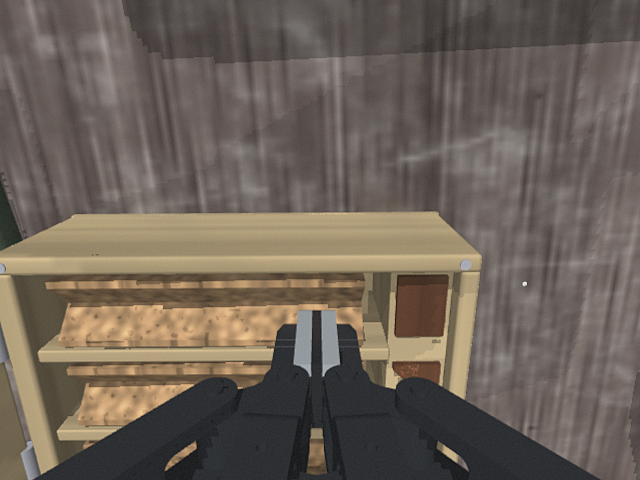

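```bash
python3 -m jog '[[[1.0,0,0,0,0],[0.5,0,0,0,0],[0.3,0,0,0,0],[0.2,0,0,0,0],[0,0,0,0,0]]]'; python3 -m jog '[[[0.2,0,0,0,0],[0.1,0,0,0,0],[0,0,0,0,0]]]'; python3 -m jog '[[[0.2,0,0,0,0],[0,0,0,0,0]]]'
```

```text
t: 10.12
tool_pos: [0.4656, 0.0699, 0.0645]
orientation: [-0.018, 0.707, -0.017, -0.707]
contact_force: [0.1, 0.0, 1.1]
grip_width: 0.0002
t: 10.37
tool_pos: [0.4667, 0.0705, 0.0628]
orientation: [-0.018, 0.708, -0.017, -0.706]
contact_force: [-1.3, 2.0, 7.7]
grip_width: -0.0
t: 10.53
tool_pos: [0.4672, 0.0711, 0.0621]
orientation: [-0.018, 0.708, -0.016, -0.705]
contact_force: [-6.5, 3.8, 18.1]
grip_width: 0.0
```

```bash
python3 -m jog '[[[-2.0,0,0,0,0],[0,-0.1,-3,0,0],[0,0,-3,0,0],[0,0,-2.8,0,0],[0,0,0,0,0],[1.0,0,0,0,0],[0.4,0,0,0,0],[0,0,0,0,0]]]'; python3 -m jog '[[[0.3,0,0,0,0],[0.2,0,0,0,0],[0,0,0,0,0]]]'; python3 -m jog '[[[0.2,0,0,0,0],[0.1,0,0,0,0],[0,0,0,0,0]]]'; python3 -c "
from h import *
st()"
```

```text
t: 11.2
tool_pos: [0.5515, 0.0662, 0.0635]
orientation: [0.017, -0.706, 0.018, 0.708]
contact_force: [-0.3, -0.5, -1.5]
grip_width: 0.0
t: 11.45
tool_pos: [0.5529, 0.0666, 0.0601]
orientation: [0.017, -0.707, 0.017, 0.707]
contact_force: [-0.1, -0.1, -0.5]
grip_width: 0.0003
t: 11.7
tool_pos: [0.5532, 0.0665, 0.0571]
orientation: [0.018, -0.707, 0.018, 0.707]
contact_force: [-0.3, 0.5, 0.2]
grip_width: 0.0003
t 11.7 tcp [0.5532 0.0665 0.0571] F [-0.3  0.5  0.2] w 0.0003
case xy 55.3 -41.7 z 57.1 q [ 0.4   0.38 -0.17 -0.   -1.01 -0.45]
```

```bash
python3 -m jog '[[[0.3,0,-0.2,0,0],[0.3,0,-0.2,0,0],[0.3,0,-0.2,0,0],[0,0,0,0,0]]]'; python3 -c "
from h import *
st();c=shot('wrist','w9.png')"
```

```text
t: 12.03
tool_pos: [0.5596, 0.0662, 0.0477]
orientation: [0.018, -0.707, 0.018, 0.707]
contact_force: [0.4, 0.9, 1.4]
grip_width: -0.0001
t 12.0333 tcp [0.5596 0.0662 0.0477] F [0.4 0.9 1.4] w -0.0001
case xy 61.7 -41.7 z 47.7 q [ 0.4   0.4  -0.17 -0.   -1.   -0.44]
```

View pics/w9.png

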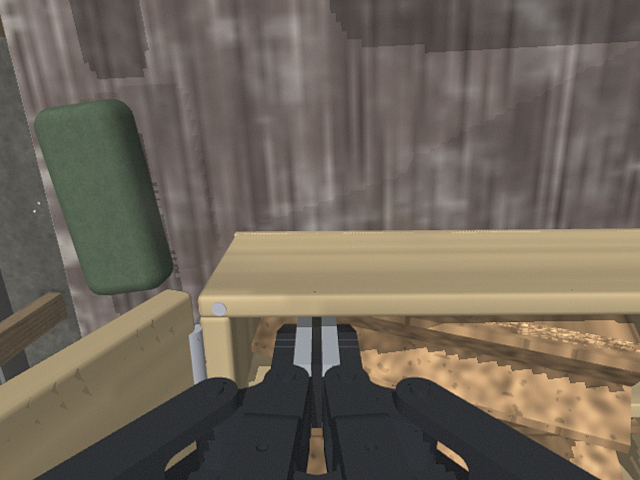

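```bash
python3 -m jog '[[[0.3,0,-0.15,0,0],[0.3,0,-0.1,0,0],[0,0,0,0,0]]]';python3 -m jog '[[[-3.5,0,0,0,0],[-3.5,0,0,0,0],[-4,0,0,0,0],[-4,0,0,0,0],[-4,0,2,0,0],[0,0,4,0,0],[0,0,0,0,0]]]'; python3 -c "
from h import *
st();c=shot('wrist','w10.png');np.savez('pics/wrist10.npz',**c)"
```

```text
t: 12.33
tool_pos: [0.5633, 0.0666, 0.0439]
orientation: [-0.018, 0.708, -0.017, -0.706]
contact_force: [-2.0, 1.8, 8.5]
grip_width: 0.0
t: 12.92
tool_pos: [0.499, 0.0686, 0.2314]
orientation: [-0.018, 0.707, -0.017, -0.707]
contact_force: [-0.6, -0.2, -1.2]
grip_width: -0.0
t 12.9167 tcp [0.499  0.0686 0.2314] F [-0.6 -0.2 -1.2] w -0.0
case xy 1.1 -42.0 z 231.4 q [ 0.45  0.16 -0.01 -0.   -1.4  -0.5 ]
```

View pics/w10.png

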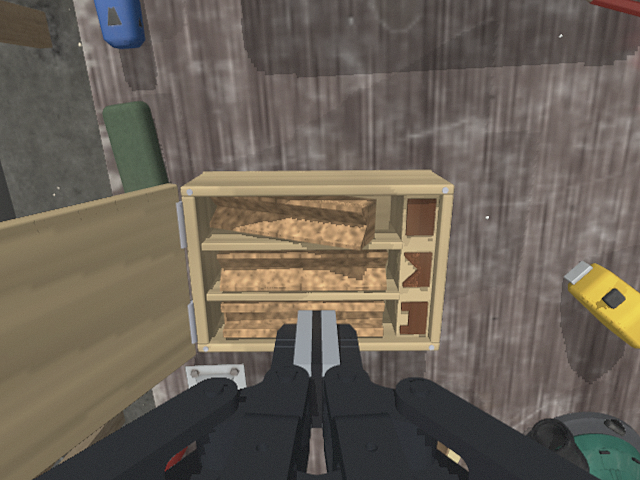

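```bash
python3 - <<'E'
from h import *
c=dict(np.load('pics/wrist10.npz')); P=pts(c)
u,v=np.meshgrid(np.arange(640),np.arange(480)); ok=(c['z_map']>0)&(u>195)&(u<450)&(v>180)&(v<300)
Q=(P-CASE); cx=Q@EX*1000; cy=Q@EY*1000; z=P[...,2]*1000
k=ok&(z>74); k=k&(cy<0)&(cy>-75)&(cx<40); print(k.sum(),[np.percentile(a[k],[0,2,50,98,100]).round(1) for a in (cx,cy,z)])
for x in range(-60,90,8):
    b=ok&(abs(cx-x)<3)&(abs(cy+42)<18); 
    if b.any():
        i=b&(z>=np.percentile(z[b],90)); j=b&(z>z[b].max()-10); print(x,z[b].max().round(1),cy[i].mean().round(1),cy[j].min().round(1),cy[j].max().round(1))
E
```

```text
1862 [array([-38.7, -37.7, -22.9,  -0.1,   4.2]), array([-56.1, -55.7, -38.6, -26. , -25. ]), array([74. , 74.2, 79.9, 89.1, 91.4])]
-60 68.0 -43.3 -59.9 -59.9
-52 67.9 -38.5 -59.9 -59.9
-44 69.0 -45.5 -55.6 -25.3
-36 86.7 -42.4 -55.5 -25.2
-28 91.4 -40.2 -55.7 -25.0
-20 87.3 -40.6 -55.8 -25.4
-12 83.5 -42.3 -56.1 -25.4
-4 79.7 -40.0 -55.9 -25.8
4 75.9 -41.4 -59.9 -25.9
12 72.3 -41.6 -60.0 -26.0
20 69.4 -44.6 -60.0 -26.2
28 69.2 -44.9 -60.0 -26.4
36 68.5 -41.5 -59.9 -26.6
44 68.8 -42.8 -60.0 -60.0
52 68.4 -42.6 -60.0 -59.9
60 49.5 -36.8 -55.2 -26.9
68 68.8 -40.7 -59.4 -59.2
76 69.0 -40.9 -59.5 -59.1
84 70.0 -41.4 -59.8 -24.0
```

```bash
python3 - <<'E'
from h import *
st(); go(cw(-.022,-.0405,.13),EY)
E
```

```text
t 12.9667 tcp [0.501  0.0689 0.2307] F [0.8 0.1 0.1] w 0.0002
case xy 3.0 -41.6 z 230.7 q [ 0.45  0.17 -0.01 -0.   -1.4  -0.49]
tool shift cm [10.07 -0.09  2.52] dist mm 104
spin deg for z->dir 89.72 or -90.28
  after spin 89.7 shift [10.07  2.52  0.1 ]
  after spin -90.3 shift [10.07 -2.52 -0.1 ]
```

```bash
python3 -m jog '[[[0,0,0.6,-7,0.6],[0,0,0,-7,0.6],[0,0,0,-7,0.6],[0,0,0,-7,0.6],[0,0,0,-7,0.6],[0,0,0,-7,0.6],[0,0,0,-7,0.6],[0,0,0,-7,0.6],[0,0,0,-7,0.6],[0,0,0,-7,0.6]]]'; python3 -m jog '[[[1.5,0,0,-7,0.6],[1.5,0,0,-7,0.6],[1.5,0,0,-6.3,0.6],[0,0,0,0,0.6],[0,0,0,0,0.6]]]'; python3 - <<'E'
from h import *
st(); go(cw(-.022,-.0405,.105),-EY); shot('wrist','w11.png')
E
```

```text
t: 13.8
tool_pos: [0.4979, 0.0693, 0.2291]
orientation: [-0.393, -0.588, -0.393, 0.588]
contact_force: [0.6, 0.1, 0.6]
grip_width: 0.0511
t: 14.22
tool_pos: [0.4974, 0.069, 0.1839]
orientation: [-0.488, -0.511, -0.488, 0.512]
contact_force: [0.9, -0.2, -0.2]
grip_width: 0.0515
t 14.2167 tcp [0.4974 0.069  0.1839] F [ 0.9 -0.2 -0.2] w 0.0515
case xy -0.6 -41.6 z 183.9 q [ 0.45  0.18 -0.11  0.   -1.28  1.07]
tool shift cm [ 7.9  -2.13 -0.11] dist mm 82
spin deg for z->dir -0.23 or 179.77
  after spin -0.2 shift [ 7.9  -2.13 -0.12]
  after spin 179.8 shift [7.9  2.13 0.12]
```

View pics/w11.png

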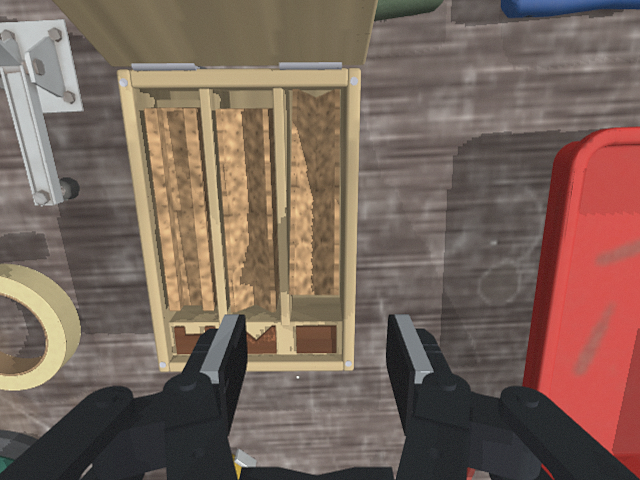

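```bash
python3 -m jog '[[[2,-1.1,-0.1,0,0.6],[2,-1.0,0,0,0.6],[2,0,0,0,0.6],[2,0,0,0,0.55],[1.5,0,0,0,0.5],[1.1,0,0,0,0.5],[0.5,0,0,0,0.5],[0,0,0,0,0.5]]]'; python3 - <<'E'
from h import *
st(); go(cw(-.022,-.0405,.069),-EY); shot('wrist','w12.png')
E
```

```text
t: 14.93
tool_pos: [0.4766, 0.0712, 0.0734]
orientation: [-0.488, -0.511, -0.488, 0.512]
contact_force: [-0.7, 0.4, 0.3]
grip_width: 0.0426
t 14.9333 tcp [0.4766 0.0712 0.0734] F [-0.7  0.4  0.3] w 0.0426
case xy -21.5 -40.3 z 73.4 q [ 0.47  0.23 -0.34  0.   -0.99  1.05]
tool shift cm [ 0.44 -0.05  0.02] dist mm 4
spin deg for z->dir -0.13 or 179.87
  after spin -0.1 shift [ 0.44 -0.05  0.02]
  after spin 179.9 shift [ 0.44  0.05 -0.02]
```

View pics/w12.png

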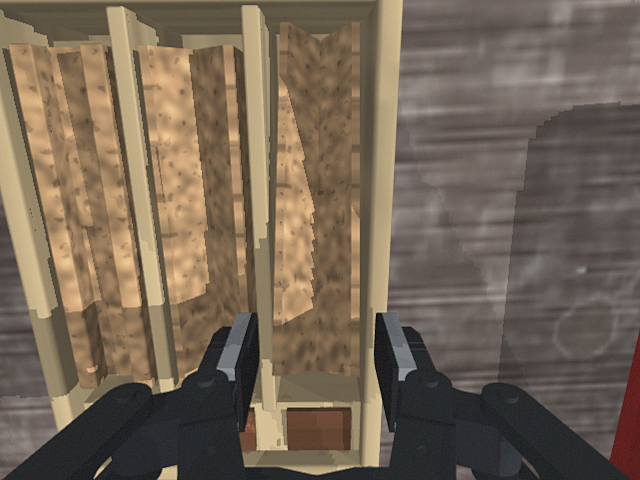

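```bash
python3 -m jog '[[[0.3,0,0,0,0.45],[0,0,0,0,0],[0,0,0,0,0],[0,0,0,0,0],[0,0,0,0,0],[0,0,0,0,0]]]'; python3 - <<'E'
from h import *
st(); shot('wrist','w13.png')
E
```

```text
t: 15.48
tool_pos: [0.477, 0.0714, 0.0712]
orientation: [0.489, 0.511, 0.489, -0.51]
contact_force: [0.7, -0.0, 3.4]
grip_width: 0.0286
t 15.4833 tcp [0.477  0.0714 0.0712] F [ 0.7 -0.   3.4] w 0.0286
case xy -21.0 -40.2 z 71.2 q [ 0.47  0.24 -0.35  0.   -0.98  1.05]
```

View pics/w13.png

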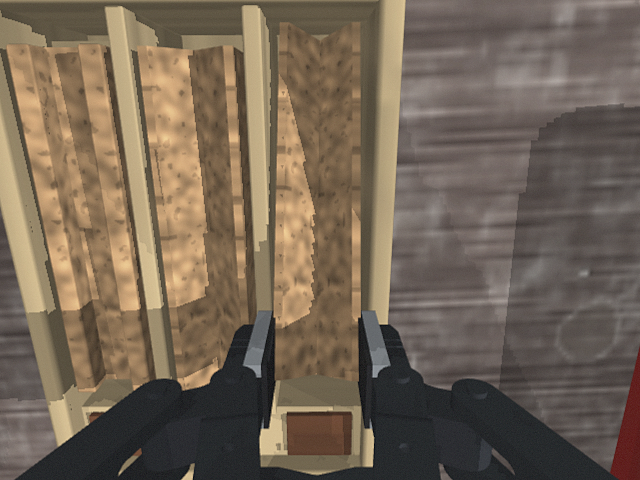

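```bash
python3 -m jog '[[[-0.5,0.03,0,0,0],[-0.8,0.05,0,0,0],[-1,0.05,0,0,0],[-1.2,0,0,0,0],[-1.2,0,0,0,0],[-1.2,0,0,0,0],[0,0,0,0,0]]]'; python3 - <<'E'
from h import *
st(); shot('wrist','w14.png');shot('scene','s14.png')
E
```

```text
t: 16.12
tool_pos: [0.4787, 0.0714, 0.1319]
orientation: [0.489, 0.512, 0.488, -0.51]
contact_force: [1.2, -0.3, -1.3]
grip_width: 0.0285
t 16.1167 tcp [0.4787 0.0714 0.1319] F [ 1.2 -0.3 -1.3] w 0.0285
case xy -19.4 -40.0 z 131.9 q [ 0.47  0.18 -0.25  0.   -1.14  1.05]
```

View pics/w14.png

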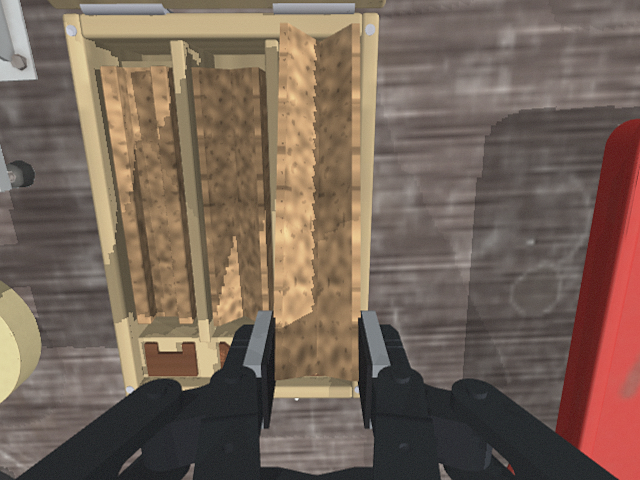

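View pics/s14.png

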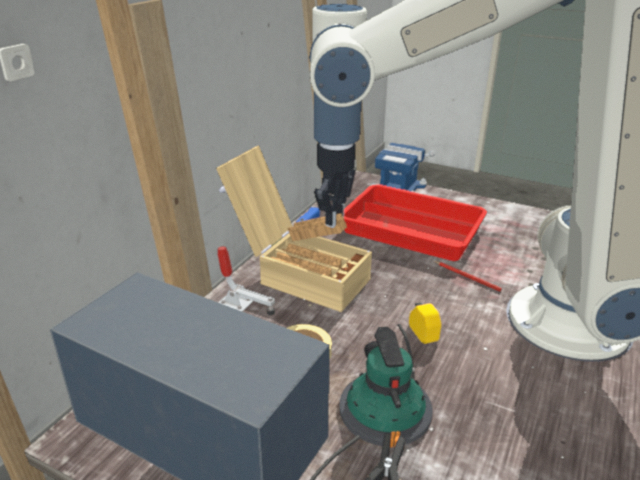

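```bash
python3 -m jog '[[[-2,0,0,0,0],[-2,0,0,0,0],[-2,0,0,0,0],[-2,0,0,0,0],[0,0,0,0,0]]]'; python3 - <<'E'
from h import *
st(); go([.345,-.174,.21])
E
```

```text
t: 16.63
tool_pos: [0.4792, 0.0714, 0.2125]
orientation: [0.49, 0.512, 0.488, -0.509]
contact_force: [1.4, 1.3, -1.3]
grip_width: 0.0284
t 16.6333 tcp [0.4792 0.0714 0.2125] F [ 1.4  1.3 -1.3] w 0.0284
case xy -18.8 -40.1 z 212.5 q [ 0.47  0.13 -0.1   0.   -1.34  1.05]
tool shift cm [  0.16 -12.33  25.1 ] dist mm 280
```

```bash
python3 -m jog '[[[0,-0.6,1.2,0,0],[0,-1.3,2.6,0,0],[0,-1.3,2.6,0,0],[0,-1.3,2.6,0,0],[0,-1.3,2.6,0,0],[0,-1.3,2.6,0,0],[0,-1.3,2.6,0,0],[0,-1.3,2.6,0,0],[0,-1.3,2.6,0,0],[0,-1.3,3.1,0,0]]]'; python3 -m jog '[[[2,0,0,0,0],[2,0,0,0,0],[2,0,0,0,0],[2,0,0,0,0],[2,0,0,0,0],[0,0,0,0,0],[0,0,0,0,0]]]'; python3 - <<'E'
from h import *
st(); go([.345,-.174,.07]); shot('scene','s15.png'); shot('wrist','w15.png')
E
```

```text
t: 17.47
tool_pos: [0.3413, -0.1746, 0.2079]
orientation: [-0.488, -0.51, -0.49, 0.511]
contact_force: [1.6, -0.4, -2.3]
grip_width: 0.0287
t: 18.05
tool_pos: [0.3418, -0.1742, 0.1082]
orientation: [-0.487, -0.51, -0.49, 0.512]
contact_force: [-0.9, -0.2, -0.9]
grip_width: 0.0284
t 18.05 tcp [ 0.3418 -0.1742  0.1082] F [-0.9 -0.2 -0.9] w 0.0284
case xy -145.5 -291.4 z 108.2 q [-0.06  0.01 -0.51 -0.   -1.06  1.58]
tool shift cm [ 3.82  0.34 -0.03] dist mm 38
```

View pics/s15.png

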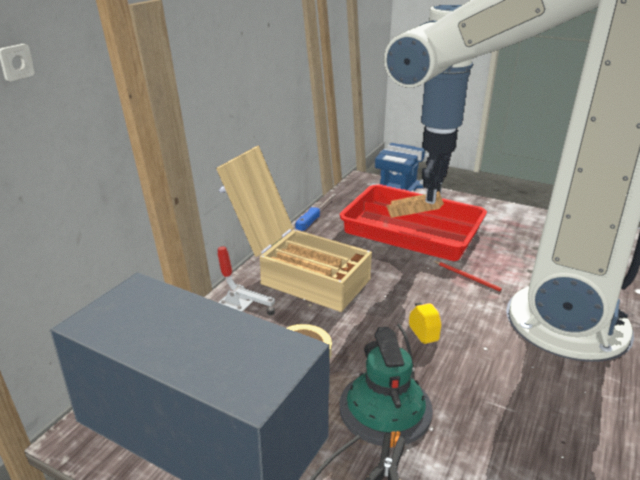

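View pics/w15.png

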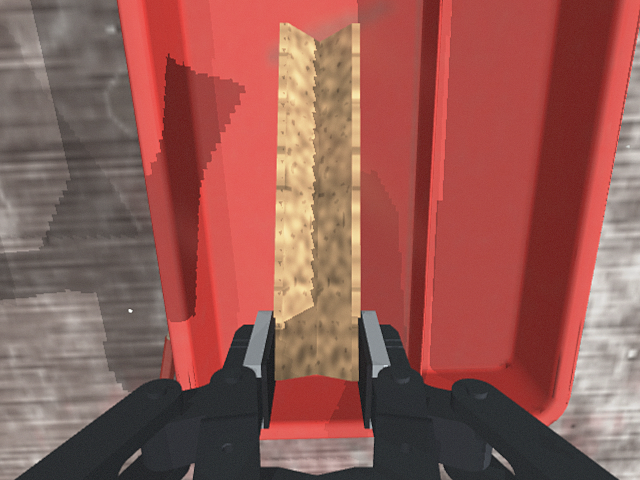

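Centred over the wider compartment. Lowering so the low end meets the floor and the block lies down.

```bash
python3 -m jog '[[[1.2,0,0,0,0],[1.2,0,0,0,0],[1,0,0,0,0],[0.6,0,0,0,0],[0.4,0,0,0,0],[0,0,0,0,0]]]';  python3 -m jog '[[[0.5,0,0,0,0],[0.5,0,0,0,0],[0.5,0,0,0,0],[0,0,0,0,0]]]'
```

```text
t: 18.65
tool_pos: [0.3446, -0.1745, 0.0663]
orientation: [0.49, 0.511, 0.488, -0.511]
contact_force: [-1.6, -0.2, 3.3]
grip_width: 0.0284
t: 18.98
tool_pos: [0.3448, -0.1746, 0.0513]
orientation: [0.49, 0.511, 0.488, -0.511]
contact_force: [-0.6, -1.2, 3.4]
grip_width: 0.0285
```

```bash
python3 -m jog '[[[0.5,0.05,0,0,0],[0.5,0.05,0,0,0],[0.5,0,0,0,0],[0.5,0,0,0,0],[0,0,0,0,0]]]';  python3 -m jog '[[[0.4,0,0,0,0],[0.4,0,0,0,0],[0,0,0,0,0]]]'; python3 -c "
from h import *
shot('scene','s16.png');shot('wrist','w16.png')
a=cv2.imread('pics/s16.png')[130:270,330:500];cv2.imwrite('pics/s16z.png',cv2.resize(a,None,fx=4,fy=4))"
```

```text
t: 19.4
tool_pos: [0.3451, -0.1741, 0.0303]
orientation: [0.489, 0.511, 0.489, -0.511]
contact_force: [-1.0, 0.3, 1.8]
grip_width: 0.0284
t: 19.65
tool_pos: [0.3447, -0.1741, 0.022]
orientation: [0.489, 0.511, 0.489, -0.511]
contact_force: [-1.7, 0.6, 2.9]
grip_width: 0.0285
```

View pics/s16z.png

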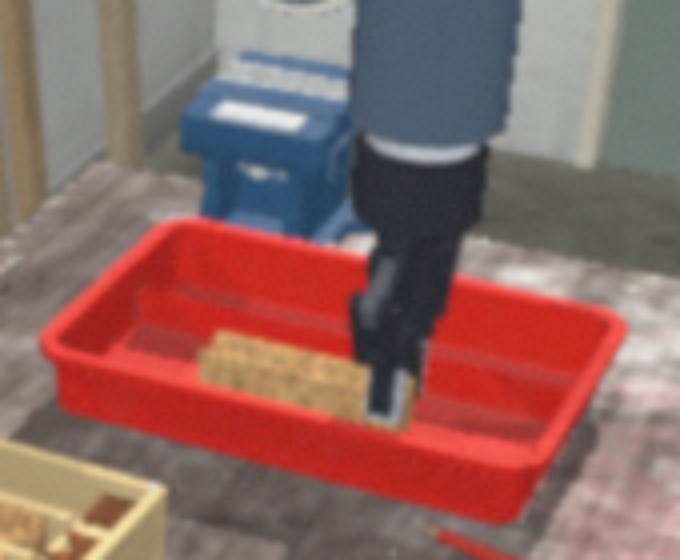

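View pics/w16.png

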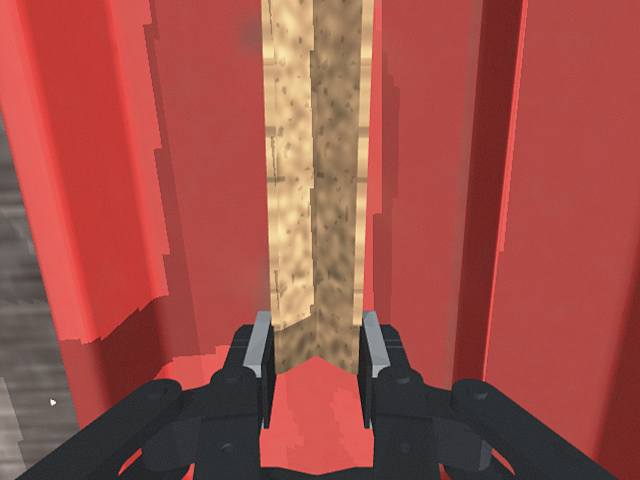

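Nearly flat now (3 N). Down a little more, release, rise and check everything.

```bash
python3 -m jog '[[[0.3,0,0,0,0],[0,0,0,0,0.55],[0,0,0,0,0.6],[0,0,0,0,0.6],[-1,0,0,0,0.6],[-3,0,0,0,0.6],[-4,0,0,0,0.6],[-4,0,0,0,0.6],[-4,0,0,0,0.6],[-4,0,0,0,0.6]]]'; python3 -m jog '[[[0,-3,0,0,0.6],[0,-3,0,0,0.6],[-1,0,0,0,0.6],[0,0,0,0,0.6]]]'; python3 - <<'E'
from h import *
for n in ('wrist','top','scene'):
    c=shot(n,n+'17.png'); np.savez(f'pics/{n}17.npz',**c)
s=st()
def ana(n,boxes):
    c=dict(np.load(f'pics/{n}17.npz'));P=pts(c);u,v=np.meshgrid(np.arange(640),np.arange(480));ok=c['z_map']>0
    return c,P,ok,u,v
c,P,ok,u,v=ana('top',0)
for nm,(a,b,cc,d) in dict(tape=(140,205,250,315),green=(305,355,155,185),screw=(365,480,162,187)).items():
    M=ok&(u>a)&(u<b)&(v>cc)&(v<d)&(P[...,2]>0.009); q=P[M]; print(nm,len(q),q.min(0).round(3),q.max(0).round(3))
Q=P-CASE;cx=Q@EX*1000;cy=Q@EY*1000;z=P[...,2]*1000
for y0 in (0,42):
    for x in range(-53,78,16):
        b=ok&(abs(cx-x)<4)&(abs(cy-y0)<14); print(x, np.percentile(z[b],90).round(1) if b.any() else None,end=' ')
    print()
hsv=cv2.cvtColor(c['pixels'],cv2.COLOR_RGB2HSV)
b=ok&(u>395)&(u<510)&(v>215)&(v<380)&(hsv[...,0]>8)&(hsv[...,0]<30)&(P[...,2]<.1)
print('block',b.sum()); X=P[b]; print(cv2.minAreaRect(X[:,:2].astype(np.float32)))
for x in np.arange(X[:,0].min(),X[:,0].max(),.02):
    k=abs(X[:,0]-x)<.01; print(x.round(3),np.percentile(X[k,2],[50,90]).round(4))
E
```

```text
t: 20.58
tool_pos: [0.3441, -0.1741, 0.2217]
orientation: [0.489, 0.511, 0.489, -0.511]
contact_force: [1.4, -0.9, -0.7]
grip_width: 0.0513
t: 20.92
tool_pos: [0.2846, -0.1718, 0.2311]
orientation: [0.49, 0.512, 0.488, -0.51]
contact_force: [1.2, -0.3, 0.5]
grip_width: 0.0515
t 21.0667 tcp [ 0.2852 -0.1715  0.2292] F [-0.  -0.6  0.4] w 0.0514
case xy -202.0 -291.2 z 229.2 q [-0.06 -0.19 -0.36 -0.   -1.4   1.59]
tape 1315 [0.366 0.271 0.009] [0.467 0.375 0.029]
green 985 [ 0.601 -0.021  0.009] [0.668 0.067 0.154]
screw 879 [ 0.625 -0.275  0.009] [ 0.654 -0.061  0.033]
-53 60.4 -37 66.4 -21 66.7 -5 66.6 11 66.6 27 66.2 43 66.9 59 66.6 75 65.9 
-53 57.9 -37 67.1 -21 67.3 -5 67.1 11 67.2 27 67.6 43 67.6 59 68.5 75 67.3 
block 1350
((0.4405463933944702, -0.2557661831378937), (0.1340392529964447, 0.26435068249702454), 29.072723388671875)
0.338 [0.03   0.0354]
0.358 [0.0292 0.035 ]
0.378 [0.0295 0.0353]
0.398 [0.0297 0.0357]
0.418 [0.0297 0.0353]
0.438 [0.0292 0.0363]
0.458 [0.0296 0.0355]
0.478 [0.0018 0.0166]
0.498 [-0.0002  0.0013]
0.518 [0.0006 0.002 ]
0.538 [0.     0.0014]
```

View pics/scene17.png

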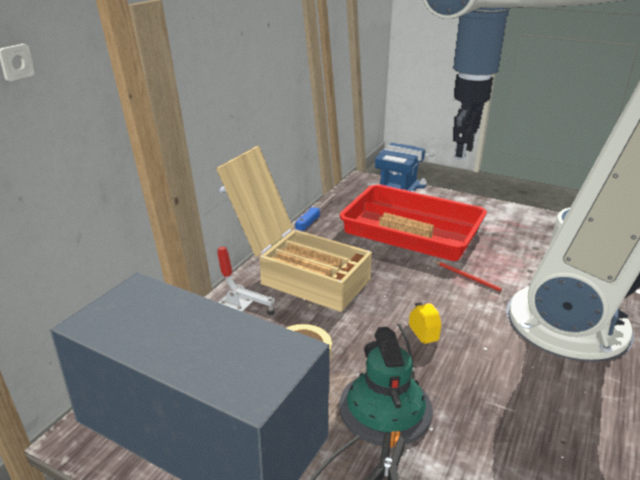

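View pics/top17.png

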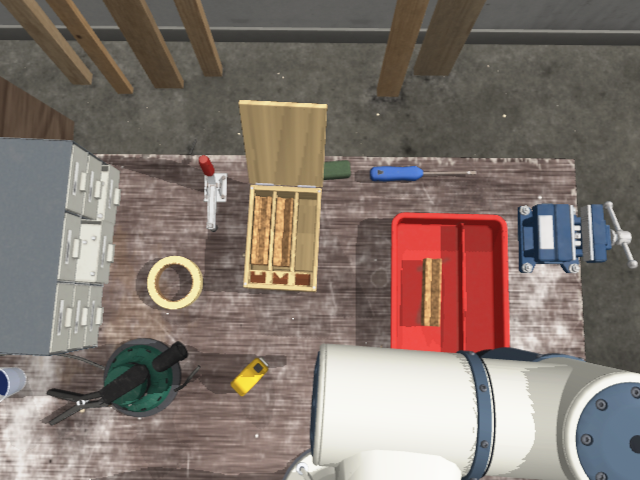

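```bash
python3 -c "
from rig import order
print(order.sign_off())"
```

```text
the job is handed in; nothing more can be done
None
```

The V block from the plain tag's bay is now in the red tray. I handed the job in at about 21 s; the sign-off gives no verdict.

**What I did**
- I opened the lid by its pull bar to about 1.5 rad, then pushed it from inside to roughly 1.95 rad, judged by eye.
- The tags read channel (y = +42), V (y = 0) and plain (y = -42). The blocks behind them were channel, V and V, so the block in the plain bay was the odd one.
- I felt that block's near end first. It held at 18 N, so I pressed the far end, which gave at a few newtons.
- I pinched the raised near end, lifted the block out, set it down in the wider compartment and let go.

**Last checks**
- **Block in the tray:** it lies level along its length, with its top about 35 mm high all along. In the pictures it sits in the wider compartment. My outline fit of its footprint failed because the colour mask took in other pixels, so I relied on the height profile and pictures instead.
- **Other two blocks:** their tops are at about 66–68 mm along their whole length, so they lie flat in their bays.
- **Bystanders:** the tape roll, green block and screwdriver show the same extents as at the start, within about 1 mm. The green block's height reading was contaminated by the open lid leaning over it.
- **Robot:** it was clear of everything, with wrist force near zero.

One measurement disagreed. The wrist camera put the case about 2 mm further in y than the top camera, and I used the wrist value.

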